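# Square a bar of laundry soap into the corner of the cutting board

### The arm

A 6-joint arm with a two-finger parallel gripper is mounted at the origin on a cart in front of the work surface, level with it; the furniture and walls round the work are solid. World frame = base frame: x ahead of the robot, y to its left, z up, the work surface at z = 0. Lengths are in mm, angles in degrees, forces in N, time in s.
With the tool pointing down it reaches from about 300 to 850 mm from the base axis. Payload 4.2 kg.
Tool frame: the origin (TCP) lies at the very end of the fingers, on their centre line; the grasp point (between the pads) lies 19 mm behind it (env.grasp_offset is the distance from the TCP to the grasp point, in mm); z points along the fingers, y is the line along which they close (so a half turn about z gives the same grasp; the last joint's range is limited). The gripper opens to 91 mm and grips with 3 to 60 N. Pads are 32 mm wide; open, the fingers measure 118 mm over their backs; the gripper's body (76 mm by 178 mm) begins 60 mm behind the grasp point.
Start: joints at [63.484, 18.312, 89.639, -0, 72.044, -1.146], TCP at [246.377, 519.562, 182.976] pointing down, gripper open.
Joint ranges: [-177.97, 177.97], [-48.28, 115.42], [12.27, 149.76], [-77.06, 257.06], [2.81, 150.46], [-146.56, 146.56]. Speed limits (degrees/s): [147.25, 147.25, 180, 180, 180, 180].

### API

Orientations are given as [roll, pitch, yaw] about the fixed x, y, z axes, in that order (R = Rz(yaw) Ry(pitch) Rx(roll)).
In Python, from workcell import env, eyes gives the robot as it stands.
- The arm moves only by the tool send_rows, never from a script. Its arguments are lists of equal length, an entry for each row: "grip": the opening, from -1 (shut) to 1 (fully open), so that 0 is half open; "xyz": the shift along the world's x, y, z in m, a list of three; "yaw": the turn about the world's z in degrees. A call has 1 to 8 rows; each row is the pose to reach, as a shift and turn from the pose commanded when the call began; what a row does not reach only later rows make up. A row lasts 1/12 s, in which the tool goes at most 41.7 mm and 7.16 degrees, less where a joint would pass 70% of its speed; a pose out of reach is approached as far as the arm can. A call with a gripper value outside its range is refused whole. The fingers move at their own pace and stop on an object; "grip_force" is the grip in N (left out, the last holds). Time passes only in rows, so rows that repeat a pose let the fingers close. It gives the time, the measured TCP pose, the force, the opening and the grip force at its end, in the units of the state.
- env.state(): the state, without advancing time (a new reading comes with each control period).
- eyes.grab_frame(name): name is "scene" or "side" or "wrist"; returns a dict with "frame" (400x640x3 uint8, red, green, blue), "fx", "fy", "cx", "cy" (pixels), "pose" (4x4, takes a point from camera to world coordinates). Camera axes: x right, y down, z forward; pixel columns grow to the right and rows downward; lengths in mm; the calibration is good to about 2 mm. The wrist camera is an equidistant fisheye: a pixel r from the principal point sees the ray r / f radians off the axis. A picture is of the moment at which its call begins. There is no depth.
- env.job_done(): hands the job in; it is judged then, once.
The state is a dict: "time_s": time; "qpos": joint angles; "qvel": joint speeds; "effort": joint torques, N m; "ee_pos": TCP position; "ee_rot": TCP orientation; "force": force on the tool from outside, world axes, zero at the start; "torque": the same for the moment, N m; "gripper_width": finger opening in mm; "gripper_force": force on a finger pad.
Only numpy, scipy, OpenCV 4.12 (cv2) and the standard library are available. Lean on these libraries where they do the work, as an engineer would, in place of code of your own. Each camera call takes 0.05 s, during which the arm holds its last target. There are 200 camera calls.

### The job

The big bar of laundry soap is to be cut next. Without lifting it, push the bar along the cutting board until it sits square and flush against both wooden rails, right in the corner where they meet, and let go of it. Leave the thin slice of soap on the board where it lies.

Things in the scene. Friction and masses are not known exactly. Their poses are not given: they have to be found in the camera images.
- soap_bar_center (a point): Centre (half-way up) of the whole bar of cream-coloured laundry soap, a loose block with rounded edges, 55 mm along its x, 88 mm along its y, 30 mm high, about 0.13 kg, lying flat and askew on the near half of the cutting board; slides easily. Origin at mid-height, 15 mm above the board; z up.
- soap_slice_center (a point): Centre (half-way up) of a thin slice cut from such a bar: same cream colour, 54 mm along its x, 30 mm along its y, 29 mm high, loose, lying flat on the near half of the board to the left or right of the bar. Not to be moved.
- corner (a point): Inside corner of the two wooden rails, at the top face of the plywood cutting board (12 mm thick, fixed, a little turned). x away from the robot, y left, z up, turned with the board. Back rail's inner face: x = 0; left rail's: y = 0; rails 18 mm wide, 20 mm high above the board. Open board: x -185 to 0, y -275 to 0 mm. A bar flush in the corner has its centre at x -28, y -44, z +15 mm.
There are look-alikes about, which are no part of the job. What is shaped like the part that bears soap_bar_center but blue or orange is not meant.

How it is judged:
By the outcome, as a careful person would: the job done as asked, in the order asked, and still so for the second after the job is handed in, with the robot touching nothing.
It also fails if it takes over 42 s, if anything falls off the work surface, if the arm or the gripper's body presses on something with over 40 N, if the wrist force passes 120 N, or if a joint passes its speed limit or range.

## Working session

There is one attempt and no reset: what is moved stays moved. The work goes in short steps, Python scripts to look and compute and a tool call to move; the robot and the scene stay as the last step left them, time stands still between calls to the robot, and variables do not carry over. Pictures are saved under pics/ and viewed, at most 10 in all, crops included, and the job is handed in when it is done.

Besides the shell and the picture viewer there is one more tool, called after "Request:" by a JSON object that holds its "name" and its "arguments", one argument or row to a line. send_rows: Moves the arm, as the interface text tells. Its arguments: {"type":"object","properties":{"grip":{"type":"array"},"xyz":{"type":"array"},"yaw":{"type":"array"},"grip_force":{"type":"number"}},"required":["grip","xyz","yaw"]}

```bash
mkdir -p pics
python3 - <<'E'
from workcell import env, eyes
import cv2, numpy as np, pickle
for n in("scene","side"):
    d=eyes.grab_frame(n); pickle.dump(d,open(n+".pkl","wb"))
    cv2.imwrite(f"pics/{n}0.png",d["frame"][:,:,::-1]); print(n,d["fx"],d["cx"],d["cy"],np.round(d["pose"],3).tolist())
s=env.state();print(s["time_s"],s["ee_pos"],s["ee_rot"],s["gripper_width"])
E
```

```text
scene 487.2890358506889 320.39798103248654 204.05341676518893 [[0.668, -0.45, 0.592, -40.529], [-0.744, -0.393, 0.541, -597.495], [-0.01, -0.802, -0.597, 612.078], [0.0, 0.0, 0.0, 1.0]]
side 484.2683563537496 327.55371041975576 199.33171171937798 [[0.978, -0.133, 0.164, 374.572], [-0.211, -0.613, 0.761, -825.275], [-0.001, -0.779, -0.627, 675.343], [0.0, 0.0, 0.0, 1.0]]
0.1 [246.12516597 519.0907708  182.17703588] [-1.79904947e+02 -1.50485920e-03  1.54629486e+02] 91.16719859786826
```

View pics/scene0.png

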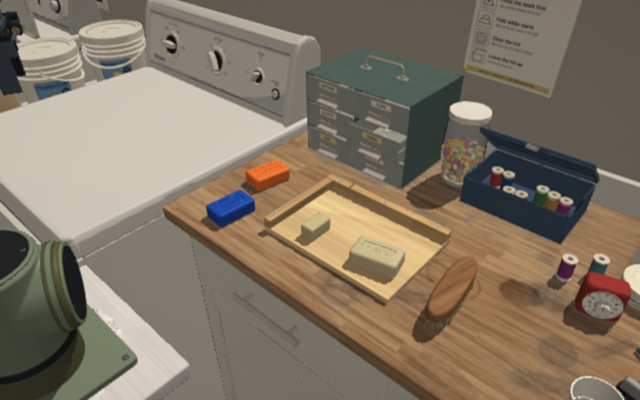

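View pics/side0.png

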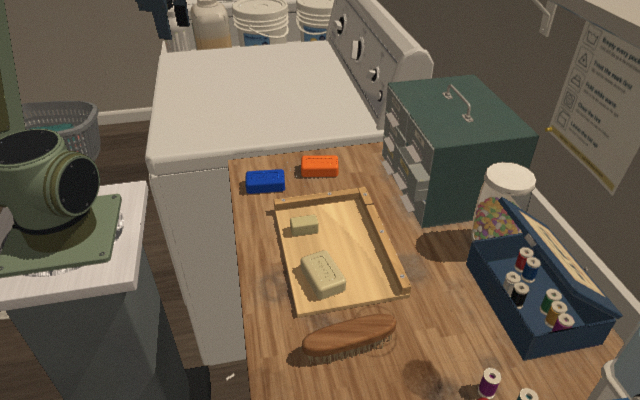

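Scene view candidates: cream bar (377,257), thin slice (315,227), blue bar (231,207), orange bar (268,175) and the brush (453,285). I choose the large cream bar; in the side view it is at (323,273). The rails meet near scene (333,183) and side (362,192). I'll check with a close crop.

```bash
cat > h.py <<'E'
import numpy as np,cv2,pickle
def ray(d,uv,z):
    uv=np.atleast_2d(np.asarray(uv,float)); P=d["pose"]
    r=np.c_[(uv[:,0]-d["cx"])/d["fx"],(uv[:,1]-d["cy"])/d["fy"],np.ones(len(uv))]@P[:3,:3].T
    return P[:3,3]+r*((z-P[2,3])/r[:,2])[:,None]
E
python3 - <<'E'
import pickle,cv2,numpy as np
a=pickle.load(open("side.pkl","rb"))["frame"][180:320,262:422,::-1]
b=pickle.load(open("scene.pkl","rb"))["frame"][170:305,258:458,::-1]
cv2.imwrite("pics/c1.png",cv2.resize(a,None,fx=4.2,fy=4.2,interpolation=2))
cv2.imwrite("pics/c2.png",cv2.resize(b,None,fx=4,fy=4,interpolation=2))
E
```

```text
(no output)
```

View pics/c1.png

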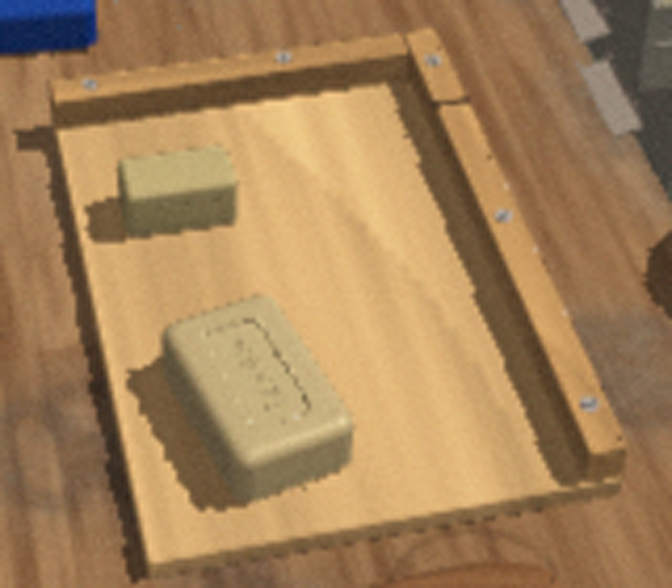

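View pics/c2.png

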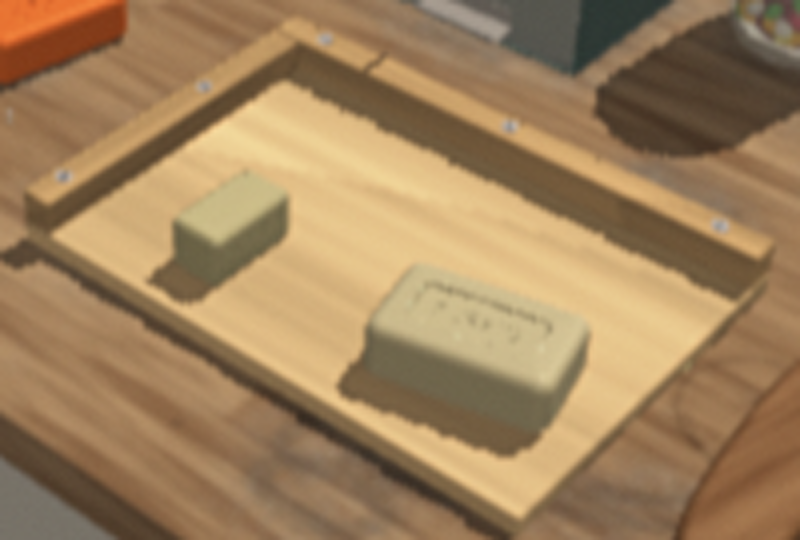

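The side crop shows the cream bar with its imprint, its top corners near crop (163,338), (263,297), (352,418) and (245,470). The slice is at (178,180) and the rail corner at (408,52). The scene crop agrees, with the rail corner at (298,45).

Run:
```python
from h import *
S=pickle.load(open("side.pkl","rb"));C=pickle.load(open("scene.pkl","rb"))
f1=lambda p:np.array(p,float)/4.2+[262,180]; f2=lambda p:np.array(p,float)/4+[258,170]
pts={"corner,leftnear,backright z32":(32,[(408,52),(57,105),(590,458)],[(298,45),(35,207),(758,263)]),
"nearedge L,R z12":(12,[(60,130),(150,565)],[(45,235),(520,520)]),
"bar NL FL FR NR":(38,[(163,338),(263,297),(352,418),(245,470)],[(370,325),(420,262),(590,335),(548,388)]),
"slice":(41,[(120,160),(228,147),(235,190),(127,205)],[(175,222),(245,172),(288,195),(215,245)])}
for k,(z,a,b) in pts.items():
    A=ray(S,f1(a),z)[:,:2];B=ray(C,f2(b),z)[:,:2]
    print(k,A.round(0).tolist(),B.round(0).tolist(),A.mean(0).round(),B.mean(0).round())
    M=(A+B)/2
    for i in range(len(M)):
        e=M[(i+1)%len(M)]-M[i];print("   ",np.hypot(*e).round(1),np.degrees(np.arctan2(e[1],e[0])).round(1))
```

```text
corner,leftnear,backright z32 [[614.0, -36.0], [433.0, -40.0], [617.0, -312.0]] [[612.0, -38.0], [426.0, -33.0], [615.0, -312.0]] [ 555. -129.] [ 551. -128.]
    184.0 -180.0
    333.0 -55.8
    275.6 90.6
nearedge L,R z12 [[433.0, -36.0], [433.0, -312.0]] [[430.0, -33.0], [433.0, -312.0]] [ 433. -174.] [ 431. -173.]
    277.6 -89.7
    277.6 90.3
bar NL FL FR NR [[456.0, -214.0], [504.0, -199.0], [525.0, -276.0], [476.0, -294.0]] [[461.0, -210.0], [509.0, -200.0], [519.0, -285.0], [480.0, -290.0]] [ 490. -246.] [ 492. -246.]
    49.2 14.7
    82.5 -79.0
    45.4 -165.3
    82.4 103.6
slice [[456.0, -98.0], [508.0, -100.0], [505.0, -131.0], [454.0, -130.0]] [[454.0, -99.0], [503.0, -98.0], [503.0, -125.0], [454.0, -124.0]] [ 481. -115.] [ 478. -112.]
    50.7 -0.4
    29.0 -92.5
    50.2 179.2
    28.6 88.4
```

Request:
{"name": "send_rows", "arguments": {
  "grip": [-0.12, -0.12, -0.12, -0.12, -0.12, -0.12, -0.12, -0.12],
  "xyz": [
    [0.003, -0.015, 0],
    [0.01, -0.04, 0],
    [0.018, -0.075, 0],
    [0.026, -0.11, 0],
    [0.034, -0.145, 0],
    [0.042, -0.18, 0],
    [0.05, -0.215, 0],
    [0.058, -0.25, 0]
  ],
  "yaw": [2, 5, 9, 13, 17, 21, 24, 25.8],
  "grip_force": 20
}}

```text
time_s: 0.77
ee_pos: [304.1, 267.7, 182.7]
ee_rot: [-180.0, -0.0, -179.4]
force: [1.4, -0.2, 0.3]
gripper_width: 41.6
gripper_force: 0.0
```

Request:
{"name": "send_rows", "arguments": {
  "grip": [-0.12, -0.12, -0.12, -0.12, -0.12, -0.12, -0.12, -0.12],
  "xyz": [
    [0.008, -0.035, 0],
    [0.017, -0.07, 0],
    [0.025, -0.105, 0],
    [0.034, -0.14, 0],
    [0.042, -0.175, 0],
    [0.051, -0.21, 0],
    [0.06, -0.245, 0],
    [0.068, -0.28, 0]
  ],
  "yaw": [0, 0, 0, 0, 0, 0, 0, 0]
}}

```text
time_s: 1.43
ee_pos: [372.2, -12.2, 182.9]
ee_rot: [180.0, 0.0, -179.6]
force: [-0.5, 0.2, -0.4]
gripper_width: 40.6
gripper_force: 0.0
```

Request:
{"name": "send_rows", "arguments": {
  "grip": [-0.12, -0.12, -0.12, -0.12, -0.12, -0.12, -0.12, -0.12],
  "xyz": [
    [0.008, -0.035, 0],
    [0.016, -0.07, 0],
    [0.024, -0.105, 0],
    [0.032, -0.14, 0],
    [0.04, -0.175, 0],
    [0.046, -0.205, 0],
    [0.05, -0.225, 0],
    [0.0526, -0.236, 0]
  ],
  "yaw": [0, 0, 0, 0, 0, 0, 0, 0]
}}

```text
time_s: 2.1
ee_pos: [425.0, -248.8, 182.4]
ee_rot: [-180.0, -0.0, -179.7]
force: [0.5, -0.3, 0.1]
gripper_width: 40.1
gripper_force: 0.0
```

Request:
{"name": "send_rows", "arguments": {
  "grip": [-0.12, -0.12, -0.12, -0.12, -0.12, -0.12, -0.12, -0.12],
  "xyz": [
    [0, 0, -0.03],
    [0, 0, -0.065],
    [0, 0, -0.1],
    [0, 0, -0.13],
    [0, 0, -0.15],
    [0, 0, -0.16],
    [0, 0, -0.164],
    [0, 0, -0.164]
  ],
  "yaw": [0, 0, 0, 0, 0, 0, 0, 0]
}}

```text
time_s: 2.77
ee_pos: [424.3, -245.5, 18.1]
ee_rot: [179.9, -0.1, -179.5]
force: [-0.3, 0.1, -0.4]
gripper_width: 39.7
gripper_force: 0.0
```

Request:
{"name": "send_rows", "arguments": {
  "grip": [-0.12, -0.12, -0.12, -0.12, -0.12, -0.12, -0.12, -0.12],
  "xyz": [
    [0.006, 0, 0],
    [0.012, 0, 0],
    [0.018, 0, 0],
    [0.024, 0, 0],
    [0.03, 0, 0],
    [0.036, 0, 0],
    [0.043, 0, 0],
    [0.05, 0, 0]
  ],
  "yaw": [0, 0, 0, 0, 0, 0, 0, 0]
}}

```text
time_s: 3.43
ee_pos: [475.7, -246.4, 19.0]
ee_rot: [180.0, 0.0, -179.6]
force: [-0.1, 0.4, 0.1]
gripper_width: 40.1
gripper_force: 0.0
```

Run:
```python
from workcell import env, eyes
import cv2
d=eyes.grab_frame("side");e=eyes.grab_frame("scene")
a=cv2.resize(d["frame"][180:320,262:422],None,fx=3,fy=3);b=cv2.resize(e["frame"][170:305,300:418],None,fx=2.7,fy=3.111)
cv2.imwrite("pics/p1.png",cv2.hconcat([a,b[:420]])[:,:,::-1])
```

```text
(no output)
```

View pics/p1.png

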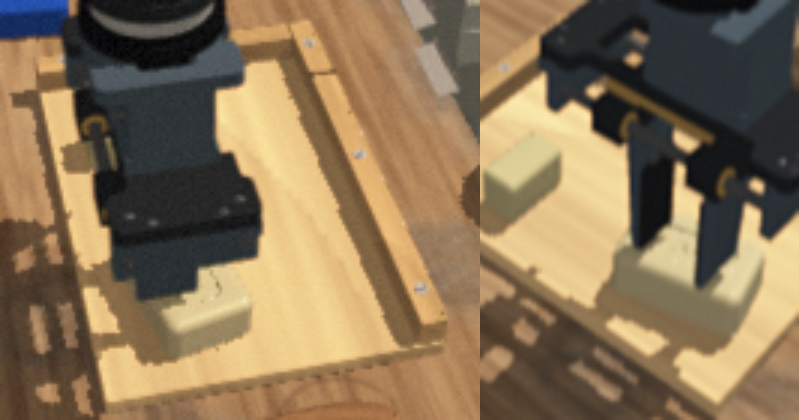

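The fingers look as if they overlap the bar. I'll check the geometry numerically.

Run:
```python
from h import *
S=pickle.load(open("side.pkl","rb"));C=pickle.load(open("scene.pkl","rb"))
g=lambda p:[(p[0]-480)/2.7+300,p[1]/3.111+170]
print("R tip L tip",ray(C,[g((705,285)),g((645,248))],19).round())
print("bar bottom near L, near R",ray(C,[g((620,285)),g((735,333))],14).round())
print("top FR",ray(C,[g((763,255))],38).round(), ray(S,[[262+250/3,180+297/3]],38).round())
print("before: bottoms",ray(C,[[258+368/4,170+368/4],[258+545/4,170+430/4]],14).round())
def proj(d,p):
    q=(np.array(p)-d["pose"][:3,3])@d["pose"][:3,:3]; return [q[0]/q[2]*d["fx"]+d["cx"],q[1]/q[2]*d["fy"]+d["cy"]]
for x in(460,476,492):
  u=proj(C,[x,-272,19]);print(x,[(u[0]-300)*2.7+480,(u[1]-170)*3.111])
```

```text
R tip L tip [[ 495. -257.   19.]
 [ 493. -209.   19.]]
bar bottom near L, near R [[ 462. -212.   14.]
 [ 481. -291.   14.]]
top FR [[ 522. -282.   38.]] [[ 525. -275.   38.]]
before: bottoms [[ 459. -211.   14.]
 [ 480. -291.   14.]]
460 [np.float64(691.7530771762156), np.float64(330.48668337628135)]
476 [np.float64(706.7993636998831), np.float64(314.8919204336152)]
492 [np.float64(721.5083461383156), np.float64(299.6467571905535)]
```

Run:
```python
from h import *
from workcell import env,eyes
S=pickle.load(open("side.pkl","rb"));C=pickle.load(open("scene.pkl","rb"))
for z in (19,30,40,45,50):
    print(z,ray(S,[[262+135/3,180+299/3],[262+197/3,180+290/3]],z)[:,:2].round().tolist(),ray(C,[[(700-480)/2.7+300,287/3.111+170],[(722-480)/2.7+300,268/3.111+170]],z)[:,:2].round().tolist())
s=env.state();print(s["time_s"],s["ee_pos"],s["force"],s["torque"],s["effort"])
c=eyes.grab_frame("scene")["frame"][150:310,300:460,::-1];w=eyes.grab_frame("wrist")["frame"][:,:,::-1]
cv2.imwrite("pics/p2.png",cv2.hconcat([cv2.resize(c,(400,400),interpolation=2),w[:,120:520]]))
```

```text
19 [[462.0, -245.0], [499.0, -246.0]] [[491.0, -256.0], [513.0, -257.0]]
30 [[460.0, -255.0], [497.0, -256.0]] [[481.0, -262.0], [503.0, -263.0]]
40 [[459.0, -264.0], [495.0, -265.0]] [[472.0, -268.0], [494.0, -269.0]]
45 [[458.0, -268.0], [494.0, -269.0]] [[468.0, -271.0], [489.0, -272.0]]
50 [[458.0, -273.0], [493.0, -273.0]] [[463.0, -273.0], [484.0, -275.0]]
3.5333 [ 476.45821966 -246.67134809   19.01080182] [-0.5774287  -0.55181046 -0.21792278] [-0.02012844 -0.05956918  0.0316545 ] [ 1.97673356e-01 -4.06028008e+01 -1.77440196e+01 -1.85235956e-02
  3.31028458e-02  3.52618739e-02]
```

View pics/p2.png

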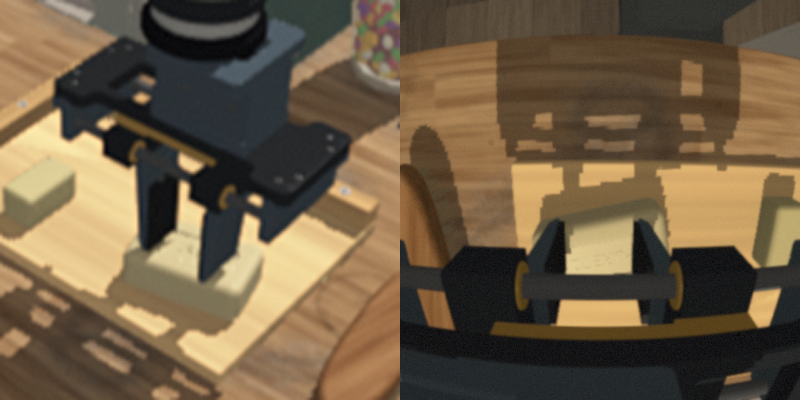

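The wrist and scene views both show the fingertips just above the bar, at about z=45–48, while the reported TCP is z=19. The bar hasn't moved. I'll back off and go lower in small steps, watching the force.

Request:
{"name": "send_rows", "arguments": {
  "grip": [-0.12, -0.12, -0.12, -0.12, -0.12, -0.12, -0.12, -0.12],
  "xyz": [
    [0, 0, 0.01],
    [-0.01, 0, 0.01],
    [-0.025, 0, 0.01],
    [-0.04, 0, 0.01],
    [-0.05, 0, 0.01],
    [-0.05, 0, 0],
    [-0.05, 0, -0.008],
    [-0.05, 0, -0.01]
  ],
  "yaw": [0, 0, 0, 0, 0, 0, 0, 0]
}}

```text
time_s: 4.3
ee_pos: [423.9, -246.1, 8.2]
ee_rot: [179.9, -0.1, -179.6]
force: [0.1, -0.5, 0.2]
gripper_width: 40.4
gripper_force: 0.0
```

Run:
```python
from h import *
from workcell import env,eyes
s=env.state();print(s["time_s"],s["ee_pos"],s["force"])
a=eyes.grab_frame("side")["frame"][170:330,262:422,::-1];c=eyes.grab_frame("scene")["frame"][170:330,290:450,::-1]
cv2.imwrite("pics/p3.png",cv2.hconcat([cv2.resize(c,(400,400),interpolation=2),cv2.resize(a,(400,400),interpolation=2)]))
```

```text
4.3 [ 423.91285956 -246.11419316    8.20308755] [ 0.06833935 -0.45963978  0.21873827]
```

View pics/p3.png

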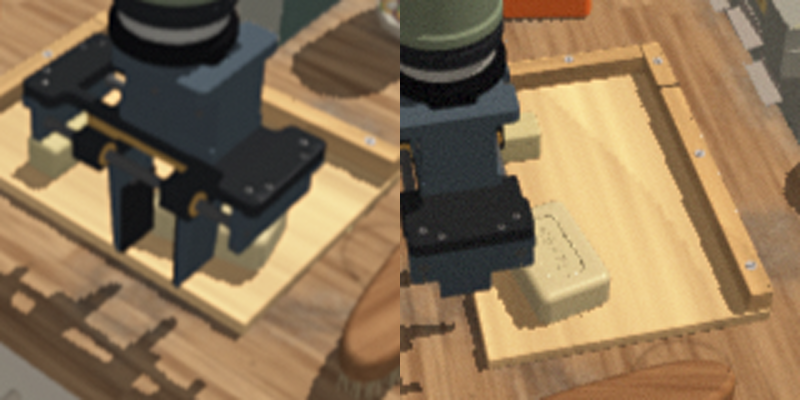

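Run:
```python
from h import *
C=pickle.load(open("scene.pkl","rb"))
for z in (8,20,30,37,45):
    print(z,ray(C,[[290+180/2.5,170+286/2.5],[290+212/2.5,170+262/2.5],[290+122/2.5,170+250/2.5]],z)[:,:2].round().tolist())
```

```text
8 [[435.0, -257.0], [468.0, -259.0], [436.0, -205.0]]
20 [[426.0, -263.0], [458.0, -266.0], [426.0, -213.0]]
30 [[418.0, -269.0], [449.0, -272.0], [418.0, -219.0]]
37 [[412.0, -273.0], [444.0, -275.0], [413.0, -224.0]]
45 [[406.0, -277.0], [437.0, -280.0], [407.0, -229.0]]
```

The fingertips sit at about z=38–40 when 8 is reported, so the offset is about +30 mm. I'll descend another 18 mm.

Request:
{"name": "send_rows", "arguments": {
  "grip": [-0.12, -0.12, -0.12, -0.12, -0.12, -0.12, -0.12],
  "xyz": [
    [0, 0, -0.004],
    [0, 0, -0.008],
    [0, 0, -0.011],
    [0, 0, -0.014],
    [0, 0, -0.016],
    [0, 0, -0.018],
    [0, 0, -0.018]
  ],
  "yaw": [0, 0, 0, 0, 0, 0, 0]
}}

```text
time_s: 4.98
ee_pos: [424.7, -246.3, -9.5]
ee_rot: [180.0, -0.0, -179.6]
force: [-0.2, -0.2, 1.1]
gripper_width: 40.2
gripper_force: 0.0
```

Request:
{"name": "send_rows", "arguments": {
  "grip": [-0.12, -0.12, -0.12, -0.12, -0.12, -0.12, -0.12, -0.12],
  "xyz": [
    [0.006, 0, 0],
    [0.012, 0, 0],
    [0.018, 0, 0],
    [0.024, 0, 0],
    [0.03, 0, 0],
    [0.036, 0, 0],
    [0.043, 0, 0],
    [0.05, 0, 0]
  ],
  "yaw": [0, 0, 0, 0, 0, 0, 0, 0]
}}

```text
time_s: 5.65
ee_pos: [475.6, -246.4, -9.0]
ee_rot: [180.0, -0.0, -179.6]
force: [-1.3, -0.1, 0.7]
gripper_width: 39.8
gripper_force: 0.4
```

Run:
```python
from h import *
from workcell import env,eyes
a=eyes.grab_frame("wrist")["frame"][:,120:520,::-1];c=eyes.grab_frame("scene")["frame"][170:330,290:450,::-1]
cv2.imwrite("pics/p4.png",cv2.hconcat([cv2.resize(c,(400,400),interpolation=2),a]))
```

```text
(no output)
```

View pics/p4.png

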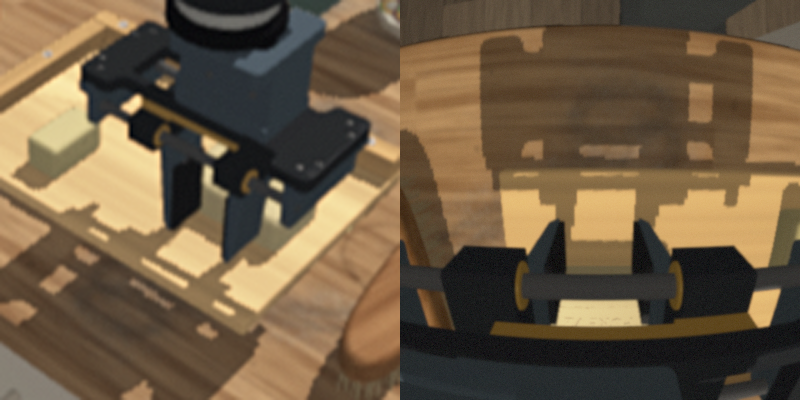

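The fingers are now on the near side of the bar and pushing it with about 1 N. I'll continue.

Request:
{"name": "send_rows", "arguments": {
  "grip": [-0.12, -0.12, -0.12, -0.12, -0.12, -0.12, -0.12, -0.12],
  "xyz": [
    [0.008, 0, 0],
    [0.016, 0, 0],
    [0.024, 0, 0],
    [0.032, 0, 0],
    [0.04, 0, 0],
    [0.048, 0, 0],
    [0.055, 0, 0],
    [0.06, 0, 0]
  ],
  "yaw": [0, 0, 0, 0, 0, 0, 0, 0]
}}

```text
time_s: 6.42
ee_pos: [536.1, -246.5, -9.0]
ee_rot: [-180.0, 0.0, -179.6]
force: [-1.5, 0.1, 0.1]
gripper_width: 39.9
gripper_force: 0.4
```

Request:
{"name": "send_rows", "arguments": {
  "grip": [-0.12, -0.12, -0.12, -0.12],
  "xyz": [
    [0.0015, 0, 0],
    [0.003, 0, 0],
    [0.0045, 0, 0],
    [0.006, 0, 0]
  ],
  "yaw": [0, 0, 0, 0]
}}

```text
time_s: 6.75
ee_pos: [540.7, -246.4, -9.0]
ee_rot: [180.0, -0.0, -179.6]
force: [-1.3, -1.1, 0.9]
gripper_width: 40.3
gripper_force: 0.4
```

Request:
{"name": "send_rows", "arguments": {
  "grip": [-0.12, -0.12],
  "xyz": [
    [0.001, 0, 0],
    [0.002, 0, 0]
  ],
  "yaw": [0, 0]
}}

```text
time_s: 6.92
ee_pos: [543.0, -246.4, -9.0]
ee_rot: [180.0, 0.0, -179.6]
force: [-0.4, -0.3, -0.6]
gripper_width: 40.0
gripper_force: 0.3
```

Request:
{"name": "send_rows", "arguments": {
  "grip": [-0.12, -0.12],
  "xyz": [
    [0.001, 0, 0],
    [0.0015, 0, 0]
  ],
  "yaw": [0, 0]
}}

```text
time_s: 7.08
ee_pos: [544.0, -246.4, -9.1]
ee_rot: [180.0, -0.1, -179.6]
force: [-3.6, -0.4, 1.6]
gripper_width: 40.2
gripper_force: 1.4
```

Request:
{"name": "send_rows", "arguments": {
  "grip": [-0.12, -0.12],
  "xyz": [
    [0.001, 0, 0],
    [0.0015, 0, 0]
  ],
  "yaw": [0, 0]
}}

```text
time_s: 7.25
ee_pos: [544.0, -246.3, -9.1]
ee_rot: [180.0, -0.2, -179.6]
force: [-6.4, -0.8, 4.1]
gripper_width: 40.7
gripper_force: 3.4
```

The bar is seated on the back rail, with the TCP stopped at x=544 while the force rises. Before going round to the right end I'll check where the brush is.

Run:
```python
from h import *
S=pickle.load(open("side.pkl","rb"));C=pickle.load(open("scene.pkl","rb"))
for z in (0,30,50,70): print(z,ray(S,[(303,340),(397,320),(350,322),(350,355)],z)[:,:2].round().tolist(),ray(C,[(428,290),(476,262),(450,270)],z)[:,:2].round().tolist())
```

```text
0 [[435.0, -355.0], [597.0, -350.0], [518.0, -337.0], [503.0, -399.0]] [[505.0, -344.0], [621.0, -372.0], [572.0, -347.0]]
30 [[432.0, -376.0], [587.0, -371.0], [512.0, -359.0], [497.0, -418.0]] [[478.0, -356.0], [589.0, -383.0], [542.0, -360.0]]
50 [[430.0, -390.0], [581.0, -385.0], [508.0, -373.0], [493.0, -430.0]] [[461.0, -365.0], [567.0, -391.0], [522.0, -368.0]]
70 [[428.0, -404.0], [574.0, -399.0], [503.0, -388.0], [489.0, -443.0]] [[443.0, -373.0], [545.0, -398.0], [502.0, -376.0]]
```

Request:
{"name": "send_rows", "arguments": {
  "grip": [-0.12, -1, -1, -1, -1, -1, -1, -1],
  "xyz": [
    [-0.01, 0, 0],
    [-0.03, 0, 0],
    [-0.03, 0, 0],
    [-0.03, -0.02, 0],
    [-0.03, -0.04, 0],
    [-0.03, -0.06, 0],
    [-0.03, -0.075, 0],
    [-0.03, -0.079, 0]
  ],
  "yaw": [0, 0, 0, 0, 0, 0, 0, 0]
}}

```text
time_s: 7.92
ee_pos: [516.9, -328.0, -8.8]
ee_rot: [-179.9, 0.1, -179.7]
force: [-0.2, 0.4, 1.4]
gripper_width: 0.8
gripper_force: 0.0
```

Request:
{"name": "send_rows", "arguments": {
  "grip": [-1, -1, -1, -1, -1, -1],
  "xyz": [
    [0.01, 0, 0],
    [0.025, 0, 0],
    [0.045, 0, 0],
    [0.06, 0, 0],
    [0.068, 0, 0],
    [0.07, 0, 0]
  ],
  "yaw": [0, 0, 0, 0, 0, 0]
}}

```text
time_s: 8.42
ee_pos: [587.9, -324.3, -9.2]
ee_rot: [180.0, 0.0, -179.5]
force: [-0.6, -0.4, 0.0]
gripper_width: 0.4
gripper_force: 0.0
```

Run:
```python
from h import *
from workcell import env,eyes
a=eyes.grab_frame("side")["frame"][170:350,242:442,::-1];c=eyes.grab_frame("scene")["frame"][150:330,290:490,::-1]
cv2.imwrite("pics/p5.png",cv2.hconcat([cv2.resize(c,(400,360),interpolation=2),cv2.resize(a,(400,360),interpolation=2)]))
```

```text
(no output)
```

View pics/p5.png

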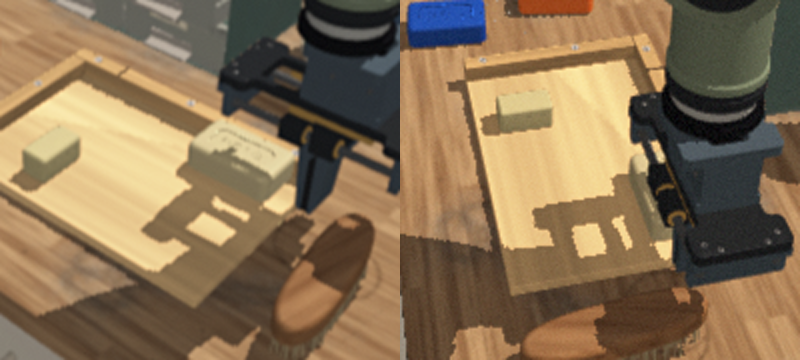

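The bar lies along the back rail, with its top centre near scene crop (240,155). The closed fingers are clear of its right end. Now I'll push left along the rail.

Request:
{"name": "send_rows", "arguments": {
  "grip": [-1, -1, -1, -1, -1, -1, -1, -1],
  "xyz": [
    [0, 0.006, 0],
    [0, 0.012, 0],
    [0, 0.018, 0],
    [0, 0.024, 0],
    [0, 0.03, 0],
    [0, 0.037, 0],
    [0, 0.044, 0],
    [0, 0.052, 0]
  ],
  "yaw": [0, 0, 0, 0, 0, 0, 0, 0]
}}

```text
time_s: 9.18
ee_pos: [585.8, -273.0, -8.9]
ee_rot: [-180.0, -0.0, -179.6]
force: [-0.6, -1.4, 0.0]
gripper_width: 0.6
gripper_force: 0.6
```

Request:
{"name": "send_rows", "arguments": {
  "grip": [-1, -1, -1, -1, -1, -1, -1, -1],
  "xyz": [
    [0, 0.008, 0],
    [0, 0.016, 0],
    [0, 0.024, 0],
    [0, 0.032, 0],
    [0, 0.04, 0],
    [0, 0.048, 0],
    [0, 0.056, 0],
    [0, 0.064, 0]
  ],
  "yaw": [0, 0, 0, 0, 0, 0, 0, 0]
}}

```text
time_s: 9.85
ee_pos: [585.9, -208.6, -9.1]
ee_rot: [180.0, -0.0, -179.6]
force: [-1.2, -1.0, 0.6]
gripper_width: 0.6
gripper_force: 0.6
```

Request:
{"name": "send_rows", "arguments": {
  "grip": [-1, -1, -1, -1, -1, -1, -1, -1],
  "xyz": [
    [0, 0.008, 0],
    [0, 0.016, 0],
    [0, 0.024, 0],
    [0, 0.032, 0],
    [0, 0.04, 0],
    [0, 0.048, 0],
    [0, 0.055, 0],
    [0, 0.06, 0]
  ],
  "yaw": [0, 0, 0, 0, 0, 0, 0, 0]
}}

```text
time_s: 10.52
ee_pos: [585.9, -148.4, -9.0]
ee_rot: [180.0, -0.0, -179.5]
force: [-1.6, -1.0, -0.1]
gripper_width: 0.1
gripper_force: 0.5
```

Request:
{"name": "send_rows", "arguments": {
  "grip": [-1, -1, -1, -1],
  "xyz": [
    [0, 0.0015, 0],
    [0, 0.003, 0],
    [0, 0.0045, 0],
    [0, 0.006, 0]
  ],
  "yaw": [0, 0, 0, 0]
}}

```text
time_s: 10.85
ee_pos: [586.0, -143.6, -9.0]
ee_rot: [-180.0, 0.0, -179.6]
force: [-0.9, -0.7, 1.3]
gripper_width: 0.2
gripper_force: 0.5
```

Request:
{"name": "send_rows", "arguments": {
  "grip": [-1, -1],
  "xyz": [
    [0, 0.001, 0],
    [0, 0.002, 0]
  ],
  "yaw": [0, 0]
}}

```text
time_s: 11.02
ee_pos: [586.0, -141.6, -9.0]
ee_rot: [180.0, 0.0, -179.6]
force: [-1.1, -0.9, -0.4]
gripper_width: 0.2
gripper_force: 0.5
```

Request:
{"name": "send_rows", "arguments": {
  "grip": [-1, -1],
  "xyz": [
    [0, 0.001, 0],
    [0, 0.002, 0]
  ],
  "yaw": [0, 0]
}}

```text
time_s: 11.18
ee_pos: [586.0, -139.5, -9.0]
ee_rot: [180.0, 0.0, -179.6]
force: [0.0, -1.4, -0.1]
gripper_width: 0.9
gripper_force: 0.5
```

Request:
{"name": "send_rows", "arguments": {
  "grip": [-1, -1],
  "xyz": [
    [0, 0.001, 0],
    [0, 0.0015, 0]
  ],
  "yaw": [0, 0]
}}

```text
time_s: 11.35
ee_pos: [586.0, -137.8, -9.0]
ee_rot: [180.0, 0.0, -179.6]
force: [-0.3, -0.9, -0.2]
gripper_width: 0.5
gripper_force: 0.5
```

Request:
{"name": "send_rows", "arguments": {
  "grip": [-1, -1],
  "xyz": [
    [0, 0.001, 0],
    [0, 0.0015, 0]
  ],
  "yaw": [0, 0]
}}

```text
time_s: 11.52
ee_pos: [586.0, -136.3, -9.0]
ee_rot: [180.0, -0.0, -179.6]
force: [-0.2, -1.5, 0.2]
gripper_width: 0.5
gripper_force: 0.5
```

Request:
{"name": "send_rows", "arguments": {
  "grip": [-1, -1],
  "xyz": [
    [0, 0.001, 0],
    [0, 0.0015, 0]
  ],
  "yaw": [0, 0]
}}

```text
time_s: 11.68
ee_pos: [586.0, -134.8, -9.0]
ee_rot: [180.0, -0.0, -179.6]
force: [-0.5, -1.3, -0.9]
gripper_width: 0.7
gripper_force: 0.5
```

Request:
{"name": "send_rows", "arguments": {
  "grip": [-1, -1],
  "xyz": [
    [0, 0.001, 0],
    [0, 0.0015, 0]
  ],
  "yaw": [0, 0]
}}

```text
time_s: 11.85
ee_pos: [586.0, -133.3, -9.0]
ee_rot: [180.0, -0.0, -179.6]
force: [-0.6, -0.2, -0.4]
gripper_width: 0.5
gripper_force: 0.5
```

Request:
{"name": "send_rows", "arguments": {
  "grip": [-1, -1],
  "xyz": [
    [0, 0.001, 0],
    [0, 0.0015, 0]
  ],
  "yaw": [0, 0]
}}

```text
time_s: 12.02
ee_pos: [585.9, -131.8, -9.0]
ee_rot: [180.0, -0.0, -179.6]
force: [-1.0, -0.9, 0.6]
gripper_width: 0.6
gripper_force: 0.5
```

Request:
{"name": "send_rows", "arguments": {
  "grip": [-1, -1],
  "xyz": [
    [0, 0.001, 0],
    [0, 0.0015, 0]
  ],
  "yaw": [0, 0]
}}

```text
time_s: 12.18
ee_pos: [585.9, -130.3, -9.0]
ee_rot: [180.0, -0.0, -179.6]
force: [-0.6, -1.2, -0.5]
gripper_width: 0.5
gripper_force: 0.6
```

Request:
{"name": "send_rows", "arguments": {
  "grip": [-1, -1],
  "xyz": [
    [0, 0.001, 0],
    [0, 0.0015, 0]
  ],
  "yaw": [0, 0]
}}

```text
time_s: 12.35
ee_pos: [585.9, -130.0, -9.0]
ee_rot: [-179.9, 0.0, -179.5]
force: [-1.1, -6.3, 0.1]
gripper_width: 0.4
gripper_force: 3.2
```

The left rail has been reached. I'll go round for a light final nudge against the back rail, staying clear of the slice, whose far edge is at x≈507.

Request:
{"name": "send_rows", "arguments": {
  "grip": [-1, -1, -1, -1, -1, -1, -1],
  "xyz": [
    [0, -0.008, 0],
    [0, -0.021, 0],
    [-0.02, -0.021, 0],
    [-0.04, -0.021, 0],
    [-0.05, -0.021, 0],
    [-0.054, -0.021, 0],
    [-0.054, -0.021, 0]
  ],
  "yaw": [0, 0, 0, 0, 0, 0, 0]
}}

```text
time_s: 12.93
ee_pos: [531.8, -150.3, -8.8]
ee_rot: [180.0, 0.0, -179.6]
force: [0.2, 0.2, -0.2]
gripper_width: 0.8
gripper_force: 0.0
```

Request:
{"name": "send_rows", "arguments": {
  "grip": [-1, -1, -1, -1, -0.12, -0.12, -0.12, -0.12],
  "xyz": [
    [0, 0.015, 0],
    [0, 0.035, 0],
    [0, 0.055, 0],
    [0, 0.066, 0],
    [0, 0.069, 0],
    [0, 0.069, 0],
    [0.004, 0.069, 0],
    [0.008, 0.069, 0]
  ],
  "yaw": [0, 0, 0, 0, 0, 0, 0, 0]
}}

```text
time_s: 13.6
ee_pos: [540.6, -81.7, -8.9]
ee_rot: [-180.0, 0.0, -179.6]
force: [-0.7, -0.9, 0.5]
gripper_width: 24.6
gripper_force: 0.6
```

Request:
{"name": "send_rows", "arguments": {
  "grip": [-0.12, -0.12, -0.12],
  "xyz": [
    [0.0015, 0, 0],
    [0.003, 0, 0],
    [0.004, 0, 0]
  ],
  "yaw": [0, 0, 0]
}}

```text
time_s: 13.85
ee_pos: [542.8, -81.4, -9.4]
ee_rot: [180.0, -0.2, -179.6]
force: [-4.6, -0.7, 1.2]
gripper_width: 39.8
gripper_force: 2.0
```

Request:
{"name": "send_rows", "arguments": {
  "grip": [-0.12, -0.12, -0.12, -0.12, -0.12, -0.12, -0.12, -0.12],
  "xyz": [
    [-0.006, 0, 0],
    [-0.012, 0, 0],
    [-0.012, 0, 0.02],
    [-0.012, 0, 0.05],
    [-0.012, 0, 0.085],
    [-0.012, 0, 0.12],
    [-0.012, 0, 0.15],
    [-0.012, 0, 0.17]
  ],
  "yaw": [0, 0, 0, 0, 0, 0, 0, 0]
}}

```text
time_s: 14.52
ee_pos: [533.0, -81.1, 164.6]
ee_rot: [-180.0, 0.3, -179.6]
force: [0.7, -0.3, 0.0]
gripper_width: 40.1
gripper_force: 0.0
```

Request:
{"name": "send_rows", "arguments": {
  "grip": [-0.12, -0.12, -0.12, -0.12, -0.12, -0.12, -0.12, -0.12],
  "xyz": [
    [-0.01, 0.01, 0],
    [-0.03, 0.04, 0],
    [-0.05, 0.08, 0],
    [-0.075, 0.12, 0],
    [-0.1, 0.16, 0],
    [-0.12, 0.195, 0],
    [-0.135, 0.22, 0],
    [-0.14, 0.23, 0]
  ],
  "yaw": [0, 0, 0, 0, 0, 0, 0, 0]
}}

```text
time_s: 15.18
ee_pos: [387.2, 152.2, 160.0]
ee_rot: [179.9, -0.2, -179.4]
force: [0.7, -0.2, 0.2]
gripper_width: 40.1
gripper_force: 0.0
```

Run:
```python
from h import *
from workcell import env,eyes
A=eyes.grab_frame("side");C=eyes.grab_frame("scene");pickle.dump((A,C),open("end.pkl","wb"))
a=A["frame"][175:275,262:412,::-1];c=C["frame"][165:265,270:400,::-1]
cv2.imwrite("pics/p6.png",cv2.hconcat([cv2.resize(c,(390,300),interpolation=2),cv2.resize(a,(405,300),interpolation=2)]))
```

```text
(no output)
```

View pics/p6.png

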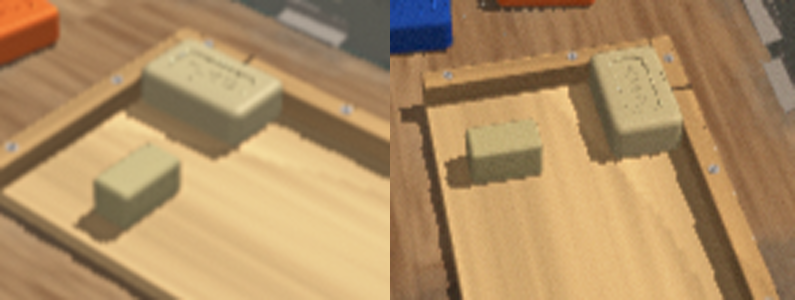

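The bar sits in the corner, with its top at about scene crop (212,75) and side crop (635,85). It is square to both rails. The slice is unmoved, still at about (304,225) in the side view. I'll hand it in.

```bash
python3 -c "
from workcell import env
print(env.job_done())"
```

```text
the job is handed in; nothing more can be done
None
```

I pushed the soap bar, without lifting it, into the corner against both rails and let go; the final pictures show it square there and the slice where it was, and I handed the job in at about 15 s.

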